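# Open the paddle-latched bench box and fit its index plate

### The job

Open the grey steel box on the bench: pull up the paddle handle recessed in its lid to trip the latch and raise the lid with it; past half-way its sprung hinges carry it fully open. Then pick up the index plate by its hub block and lower it over the spindle and the locating pin inside the box until it sits flat and fully home, and let go of it. Leave the other things on the bench where they are.

Things in the scene. Friction and masses are not known exactly. Their poses are not given: they have to be found in the camera images.
- box_center (a point): Centre of the grey steel box (200 deep x 250 wide x 100 mm high without its lid, walls 4 mm, fixed to the bench), 50 mm above the bench. x points from the box's front to its rear (hinge) side, y to its left seen from the front, z up.
- paddle_grip (a point): Grip point on the paddle handle, a bare steel plate 60 mm long (box x) and 44 mm wide (box y) with side flanges 12 mm deep, in a dark dish in the lid. The point is mid-width, half-way down the flanges, 45 mm from the pivot, 15 mm from the free edge, and moves with the paddle. Pinch it across the flanges from above; it turns between the finger pads as it is pulled. All shut, it is 98 mm above the bench.
- paddle_pivot (a point): Middle of the paddle's pivot axis (along box y) at the dish's rear end; moves with the lid. In the lid's frame 92 mm in front of the hinge line (box -x) and 1 mm above it; the paddle shut, the grip point lies 45 mm in front of it and 4 mm below it.
- paddle (a joint): Angle of the paddle against the lid: 0 flush with the lid's top, stop at 0.56 rad, its front edge going up. A light spring returns it (about 1 to 3 N at the grip). It draws back a bolt, which is clear of the catch from about 0.3 rad on; until then the lid is held shut.
- dish (a point): Centre of the floor of the dish in the lid (moves with the lid). The dish is open upwards, 95 mm (x) by 130 mm (y), 31 mm deep below the lid's top, its floor 24 mm below the paddle's grip point; beside the paddle 43 mm are free on either side, before its front edge 28 mm. The lid's top is 105 mm above the bench when shut.
- lid_hinge (a point): Middle of the lid's hinge line at the rear rim of the box (fixed), 101 mm above the bench, 105 mm behind the box's centre; the line runs along box y. Axes as for the box. The lid reaches 208 mm forward of it.
- lid (a joint): Opening angle of the lid: 0 shut, 1.75 rad fully open (stop), its front edge going up and back. Springs in the hinges balance it: some 2 to 4 N at the paddle raise it; let go below about 0.7 rad it slowly sinks shut, let go above 0.8 rad the springs carry it to the stop within about 4 s and hold it there; its edge then stands 310 mm above the bench.
- seat (a point): Point on the spindle's axis on the flat top of the round steel pedestal (diameter 116 mm) inside the box, 30 mm above the bench, 20 mm behind the box's centre; axes as for the box. The spindle, diameter 16 mm, rises 32 mm from here, the top 7 mm tapered. The seated plate lies flat on the pedestal, its x and y axes along these.
- pin (a point): Foot of the locating pin on the pedestal's top, 42 mm from the spindle's axis at box +y; the pin has diameter 8 mm and is 18 mm high, the top 4 mm tapered.
- plate_grip (a point): Centre of the hub of the loose index plate (0.3 kg), 26 mm above its underside. Plate: aluminium, 76 (x) by 120 (y) by 8 mm, lying flat. On it a dark steel hub block 34 (x) by 50 (y) mm, top 44 mm above the underside; grip it across the 34 mm. A 20 mm bore goes down the centre of both, and a 13 mm hole for the pin through the plate at y = +42 mm.
- tape_roll: Roll of masking tape, 96 mm across and 25 mm high, lying flat, loose; origin at the middle of its underside. A bystander; it and the index plate may change places.
- sand_block: Sanding block, 61 x 78 x 22 mm, loose; origin at the middle of its underside. A bystander.
- colour_jar: Closed paint jar with a screw lid, 56 mm across and 62 mm high, loose; origin at the middle of its underside. A bystander.

How it is judged:
By the outcome, as a careful person would: the job done as asked, in the order asked, and still so for the second after the job is handed in, with the robot touching nothing.
It also fails if it takes over 54 s, if anything falls off the work surface, if the arm or the gripper's body presses on something with over 40 N, if the wrist force passes 120 N, or if a joint passes its speed limit or range.

### The arm

A 7-joint arm with a two-finger parallel gripper is mounted at the origin on a cart in front of the work surface, level with it; the furniture and walls round the work are solid. World frame = base frame: x ahead of the robot, y to its left, z up, the work surface at z = 0. Lengths are in mm, angles in rad, forces in N, time in s.
With the tool pointing down it reaches from about 400 to 875 mm from the base axis. Payload 4.4 kg.
Tool frame: the origin (TCP) lies at the centre of the arm's flange, where the gripper is bolted on; the fingertips stand 173 mm ahead of it and the grasp point (between the pads) lies 155 mm ahead of it; z points along the fingers, y is the direction in which the jaws open and shut (so a half turn about z gives the same grasp; the last joint's range is limited). The gripper opens to 85 mm and grips with 20 to 120 N. Pads are 22 mm wide; open, the fingers measure 114 mm over their backs; the gripper's body (76 mm by 85 mm) begins 54 mm behind the grasp point. The pads swing forward as they close: fully open they stand 13 mm farther back than shut.
Start: joints at [1.103, 0.628, 0.038, 1.517, -0.027, 0.996, -0.02], TCP at [254.221, -598.237, 404.713] pointing down, gripper open.
Joint ranges: [-3.06, 3.06], [-0.37, 2.12], [-1.25, 1.32], [0.18, 2.47], [-1.1, 4.24], [0.23, 1.98], [-2.94, 2.94]. Speed limits (rad/s): [2.57, 2.57, 3.14, 3.14, 3.14, 3.14, 3.14].

### API

Orientations are given as [roll, pitch, yaw] about the fixed x, y, z axes, in that order (R = Rz(yaw) Ry(pitch) Rx(roll)).
In Python, from cell import * gives the robot as it stands. The module is installed in compiled form; this text tells all that it offers.
- The arm moves only by the shell command python3 -m jog 'ROWS'. ROWS is JSON, one flat list of numbers, 5 for each row, row after row: the shift along the tool's x, y, z in mm, then the turn about the tool's z in degrees, then the finger opening in mm, from 0 to 85.4. A call has 1 to 20 rows; each row is the pose to reach, as a shift and turn from the pose commanded when the call began, along the tool's axes at that moment; what a row does not reach only later rows make up. A row lasts 1/12 s, in which the tool goes at most 41.7 mm and 7.16 degrees, less where a joint would pass 70% of its speed; a pose out of reach is approached as far as the arm can. A call with a gripper value outside its range is refused whole. The fingers move at their own pace and stop on an object; the grip force is fixed at half the most. Time passes only in rows, so rows that repeat a pose let the fingers close. It gives the time, the measured TCP pose, the force and the opening at its end, in the units of the state.
- read_state(): the state, without advancing time (a new reading comes with each control period).
- get_image(name): name is "scene" or "top" or "wrist"; returns (picture, depth): 400x640x3 uint8, blue, green, red; 400x640 float32, mm along the optical axis (not along the pixel's ray), 0 where there is no reading.
- camera_params(name): a dict with "K" (3x3 intrinsics, pixels), "dist_coeffs" ([k1, k2, p1, p2, k3] as OpenCV has them; the pictures are not rectified), "T" (4x4, takes a point from camera to world coordinates). Camera axes: x right, y up, looking along -z (the intrinsics and any distortion apply to the point x, -y, -z); pixel columns grow to the right and rows downward; lengths in mm; the calibration is good to about 2 mm. A picture is of the moment at which its call begins: read the wrist's pose just before it. camera_params takes no time and is no camera call; for the wrist camera it gives the pose at the moment of the call.
- finish_job(): hands the job in, once; it reports no verdict.
The state is a dict: "clock": time; "qpos": joint angles; "qd": joint speeds; "tau": joint torques, N m; "eef_pos": TCP position; "tool_rot": TCP orientation; "force": force on the tool from outside, world axes, zero at the start; "torque": the same for the moment, N m; "width": finger opening in mm.
Only numpy, scipy, OpenCV 4.12 (cv2) and the standard library are available. Lean on these libraries where they do the work, as an engineer would, in place of code of your own. Each camera call takes 0.05 s, during which the arm holds its last target.

## Working session

There is one attempt and no reset: what is moved stays moved. The work goes in short steps, Python scripts to look and compute and a shell command to move; the robot and the scene stay as the last step left them, time stands still between calls to the robot, and variables do not carry over. Pictures are saved under pics/ and viewed, and the job is handed in when it is done.

```bash
mkdir -p pics; ls
python3 - <<'E'
from cell import *
import cv2, numpy as np
s=read_state(); print(s)
for n in ("scene","top","wrist"):
    p=camera_params(n); print(n,p["K"],p["dist_coeffs"],p["T"])
    im,d=get_image(n); cv2.imwrite(f"pics/{n}0.png",im); np.save(f"pics/{n}0.npy",d); np.savez(f"pics/{n}0p.npz",K=p["K"],D=p["dist_coeffs"],T=p["T"])
    print((d>0).mean())
E
```

```text
pics
{'clock': 0.0, 'qpos': array([ 1.10319289,  0.62934302,  0.03845419,  1.51837028, -0.02699466,
        0.99630526, -0.02002055]), 'qd': array([-0.00023302, -0.00025535,  0.00116737,  0.00093613, -0.00125631,
        0.00142792, -0.00214919]), 'tau': array([-8.98243161e-05, -5.63404262e+01,  1.22634597e+00, -1.93449068e+01,
        1.10638066e-02,  1.05835733e-02,  3.43436080e-07]), 'eef_pos': array([ 254.10908657, -597.94771007,  403.7902905 ]), 'tool_rot': array([-3.13968548e+00,  3.68661210e-05,  4.01775877e-01]), 'force': array([-0.22557229, -0.0124183 ,  0.02657963]), 'torque': array([-0.01038002,  0.02639653, -0.01194659]), 'width': 85.46557339899259}
scene [[445.42036621   0.         315.39918414]
 [  0.         445.42036621 209.38139483]
 [  0.           0.           1.        ]] [-0.12243613  0.          0.          0.          0.        ] [[-8.86884289e-01  2.48579216e-01 -3.89415756e-01 -2.17665503e+01]
 [-4.61990016e-01 -4.79416802e-01  7.46139903e-01  1.00845047e+03]
 [-1.21758446e-03  8.41645949e-01  5.40028346e-01  8.91229221e+02]
 [ 0.00000000e+00  0.00000000e+00 
[... 299 characters left out ...]
206e+02]
 [-9.99620731e-01  2.71281908e-02 -4.73873071e-03 -4.49879766e+01]
 [-2.74728414e-03  7.29806902e-02  9.97329570e-01  1.37247412e+03]
 [ 0.00000000e+00  0.00000000e+00  0.00000000e+00  1.00000000e+00]]
0.9959921875
wrist [[346.14239535   0.         315.1933335 ]
 [  0.         346.14239535 195.02394735]
 [  0.           0.           1.        ]] [-0.03326203  0.          0.          0.          0.        ] [[ 3.90716030e-01  8.73861929e-01  2.89320434e-01  3.27925340e+02]
 [-9.20508809e-01  3.71640116e-01  1.20611595e-01 -5.67327383e+02]
 [-2.12519858e-03 -3.13446892e-01  9.49603354e-01  3.72554852e+02]
 [ 0.00000000e+00  0.00000000e+00  0.00000000e+00  1.00000000e+00]]
0.9961015625
```

View pics/scene0.png

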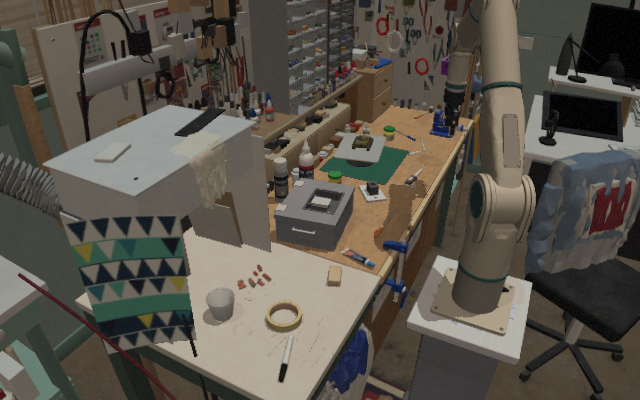

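View pics/top0.png

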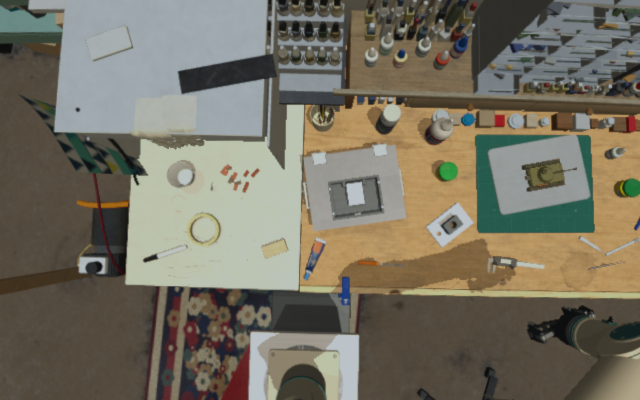

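View pics/wrist0.png

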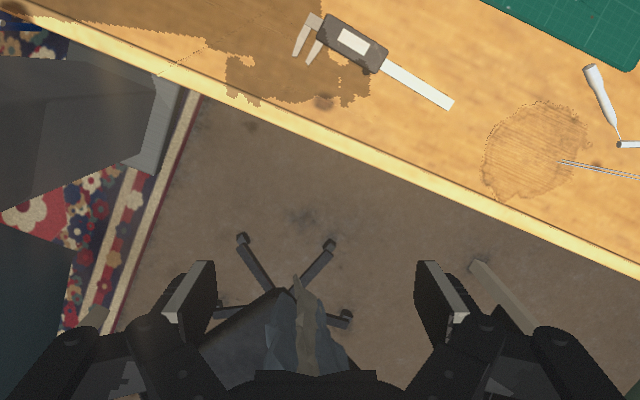

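The top view shows the box at about (354,188) with its paddle at (355,193). The index plate is at (450,225), the jar at (448,172) and the tape roll at (204,229). I'll measure these next.

```bash
cat > h.py <<'E'
import cv2, numpy as np
def deproj(K,D,T,uv,depth):
    n=cv2.undistortPoints(np.array(uv,float).reshape(-1,1,2),K,np.array(D)).reshape(-1,2)
    z=np.asarray(depth,float).reshape(-1)
    P=np.c_[n[:,0]*z,-n[:,1]*z,-z,np.ones(len(z))]
    return (P@T.T)[:,:3]
def cloud(name):
    p=np.load(f"pics/{name}p.npz"); d=np.load(f"pics/{name}.npy")
    v,u=np.mgrid[0:400,0:640]
    return deproj(p["K"],p["D"],p["T"],np.c_[u.ravel(),v.ravel()],d.ravel()).reshape(400,640,3)
def proj(name,X):
    p=np.load(f"pics/{name}p.npz"); Ti=np.linalg.inv(p["T"])
    c=(np.c_[np.atleast_2d(X),np.ones(len(np.atleast_2d(X)))]@Ti.T)[:,:3]*[1,-1,-1]
    return cv2.projectPoints(c,np.zeros(3),np.zeros(3),p["K"],np.array(p["D"]))[0].reshape(-1,2)
E
python3 - <<'E'
from h import *
for n in("top0","scene0"):
    C=cloud(n); np.save(f"pics/{n}C.npy",C)
    X,Y,Z=C[...,0],C[...,1],C[...,2]
    sel=(X>350)&(X<800)&(Y>-550)&(Y<100)&(Z>-30)&(Z<150)
    for lo,hi in((-5,5),(5,12),(38,50),(95,101),(101,110)):
        m=sel&(Z>lo)&(Z<hi)
        n_,L,st,ce=cv2.connectedComponentsWithStats(m.astype(np.uint8))
        for i in range(1,n_):
            if st[i,4]>40:
                P=C[L==i]; r=cv2.minAreaRect(P[:,:2].astype(np.float32))
                print(n,(lo,hi),st[i],"rect",np.round(r[0],1),np.round(r[1],1),round(r[2],1),"z",np.round(np.median(P[:,2]),1))
im=cv2.imread("pics/top0.png"); 
cv2.imwrite("pics/top0z.png",cv2.resize(im[120:270,290:490],None,fx=4,fy=4,interpolation=cv2.INTER_CUBIC))
E
```

```text
top0 (-5, 5) [  273   114   220   156 19323] rect [ 575. -225.] [649.9 450. ] 90.0 z -0.4
top0 (5, 12) [427 203  46  44 565] rect [ 479.4 -421.1] [ 80. 127.] 38.3 z 7.8
top0 (5, 12) [309 244  14  16  95] rect [389.  -26.2] [31.6 47.4] 69.7 z 8.0
top0 (5, 12) [358 261  21   5  57] rect [ 361.1 -180.5] [59.1 10.8] 86.3 z 9.4
top0 (38, 50) [479 116  16  10 106] rect [ 786.6 -518.9] [45.9 26.2] 89.6 z 41.3
top0 (38, 50) [443 215  21  20 171] rect [ 478.8 -418.6] [34.9 52.1] 39.9 z 42.6
top0 (101, 110) [ 303  143  104   89 5151] rect [ 577.6 -128.4] [214.3 258.9] 9.6 z 104.5
scene0 (-5, 5) [314 165  16  17 141] rect [ 726.9 -483.1] [ 64.2 144.3] 27.6 z 3.3
scene0 (-5, 5) [ 241  174  171  111 4510] rect [ 574.7 -223.9] [448.9 648.2] 0.1 z 2.3
scene0 (5, 12) [316 165  77  43 517] rect [ 560.6 -497.4] [194.5 384.5] 58.7 z 7.6
scene0 (5, 12) [394 183  18  10  58] rect [ 382.9 -518.8] [67.4 62.4] 9.8 z 6.2
scene0 (5, 12) [241 242  31  11  54] rect [681.2  77.7] [105.5  17.1] 5.6 z 8.7
scene0 (5, 12) [296 242  40   9  75] rect [513.6 -12.7] [131.   23.2] 16.4 z 8.3
scene0 (5, 12) [340 248  21  15  67] rect [387.9 -35.6] [43.8 85.1] 76.2 z 8.6
scene0 (38, 50) [367 181  12   9  76] rect [ 475.  -419.9] [37.3 53.8] 35.0 z 45.7
scene0 (38, 50) [276 202  77  40 216] rect [502.8 -86.4] [309.7 154.9] 59.5 z 44.3
scene0 (38, 50) [240 231  31  13  88] rect [685.5  76.3] [115.3   9.6] 0.2 z 44.7
scene0 (95, 101) [316 191  26   6  42] rect [ 556.7 -198.8] [89.4 10.7] 7.6 z 98.2
scene0 (95, 101) [293 220  45   9  66] rect [514.3 -11.6] [140.2  23.9] 17.8 z 97.8
scene0 (101, 110) [ 274  178   81   50 2000] rect [ 574.4 -130.7] [216.6 268.8] 9.3 z 107.3
scene0 (101, 110) [237 215  33  13  79] rect [687.4  77.2] [122.9   8.9] 0.8 z 105.0
```

View pics/top0z.png

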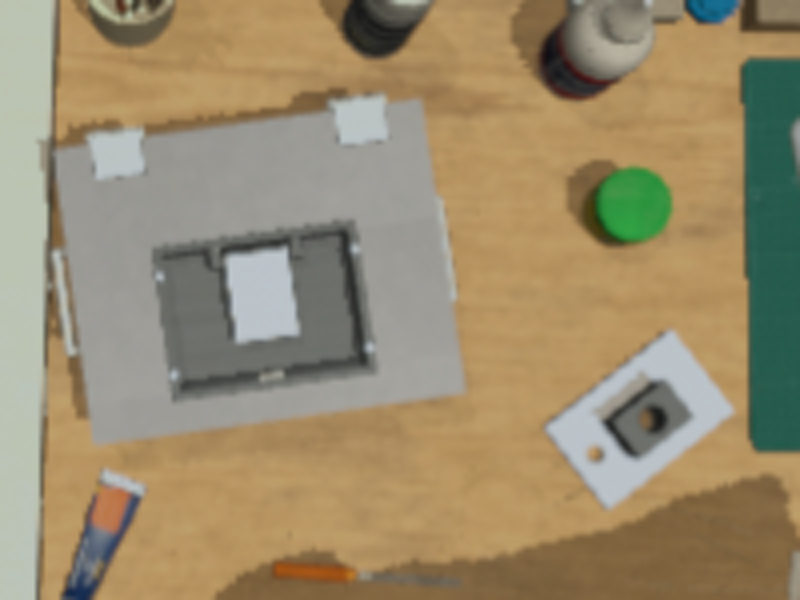

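Run:
```python
from h import *
C=np.load("pics/top0C.npy"); im=cv2.imread("pics/top0.png")
p=np.load("pics/top0p.npz")
def plane(uv,z):  # pixel ray with height z
    a=deproj(p["K"],p["D"],p["T"],uv,[500]*len(uv)); c=p["T"][:3,3]
    d=a-c; return c+d*((z-c[2])/d[:,2])[:,None]
g=cv2.cvtColor(im,cv2.COLOR_BGR2GRAY)
# paddle: bright blob
m=np.zeros_like(g); m[178:212,343:368]=(g[178:212,343:368]>150); 
uv=np.argwhere(m>0)[:,::-1].astype(float); P=plane(uv,105); r=cv2.minAreaRect(P[:,:2].astype(np.float32)); print("paddle",r,len(uv), np.median(C[m>0][:,2]))
# lid mask height
m=((C[...,2]>98)&(C[...,2]<112)); m[:,:295]=0;m[:,415:]=0;m[:130]=0;m[240:]=0
m=m.astype(np.uint8); m=cv2.morphologyEx(m,cv2.MORPH_CLOSE,np.ones((35,35)))
m=cv2.morphologyEx(m,cv2.MORPH_OPEN,np.ones((15,15)))
uv=np.argwhere(m>0)[:,::-1].astype(float); P=plane(uv,105); print("lid",cv2.minAreaRect(P[:,:2].astype(np.float32)))
# plate
m=((C[...,2]>4)&(C[...,2]<60)); m[:,:420]=0;m[:,480:]=0;m[:195]=0;m[255:]=0
m=m.astype(np.uint8); 
# color plate
uv=np.argwhere(m>0)[:,::-1].astype(float); P=plane(uv,8); print("plate",cv2.minAreaRect(P[:,:2].astype(np.float32)))
hb=((C[...,2]>38)&(C[...,2]<60)&(m>0)); uv=np.argwhere(hb)[:,::-1].astype(float);P=plane(uv,44); print("hub",cv2.minAreaRect(P[:,:2].astype(np.float32)))
print("hole", plane([[290+595/4,120+453/4]],8),"bore",plane([[290+652/4,120+418/4]],44))
```

```text
paddle ((565.487548828125, -128.45794677734375), (78.58102416992188, 46.540382385253906), 12.48242473602295) 342 103.08719325564937
lid ((577.4892578125, -128.18934631347656), (213.80563354492188, 258.1625671386719), 9.486017227172852)
plate ((480.4188232421875, -420.40179443359375), (174.43902587890625, 177.66075134277344), 1.324927568435669)
hub ((479.24310302734375, -418.09649658203125), (35.154300689697266, 51.1771240234375), 38.6300048828125)
hole [[ 453.337909   -387.72592821    8.        ]] bore [[ 479.7121658  -419.70285161   44.        ]]
```

```bash
python3 -m jog '[449,-313,0,14,70, 449,-313,0,14,70, 449,-313,0,14,70, 449,-313,0,14,70, 449,-313,0,14,70, 449,-313,0,14,70, 449,-313,0,14,70, 449,-313,0,14,70, 449,-313,0,14,70, 449,-313,0,14,70, 449,-313,0,14,70, 449,-313,0,14,70, 449,-313,0,14,70, 449,-313,0,14,70, 449,-313,0,14,70, 449,-313,0,14,70, 449,-313,0,14,70]'
cat >> h.py <<'E'
def snap(name,tag):
    from cell import read_state,get_image,camera_params
    s=read_state(); p=camera_params(name); im,d=get_image(name)
    cv2.imwrite(f"pics/{tag}.png",im); np.save(f"pics/{tag}.npy",d); np.savez(f"pics/{tag}p.npz",K=p["K"],D=p["dist_coeffs"],T=p["T"])
    np.save(f"pics/{tag}C.npy",cloud(tag)); print("clock",s["clock"],"tcp",s["eef_pos"].round(1),s["tool_rot"].round(4),"F",s["force"].round(1),"w",round(s["width"],1)); return im
E
python3 -c "
from h import *
snap('wrist','w1')"
```

```text
clock: 1.57
eef_pos: [544.1, -136.4, 404.6]
tool_rot: [3.141, 0.001, 0.155]
force: [-0.1, -0.3, 0.3]
width: 69.7
clock 1.5667 tcp [ 544.1 -136.4  404.6] [3.1406e+00 1.3000e-03 1.5480e-01] F [-0.1 -0.3  0.3] w 69.7
```

View pics/w1.png

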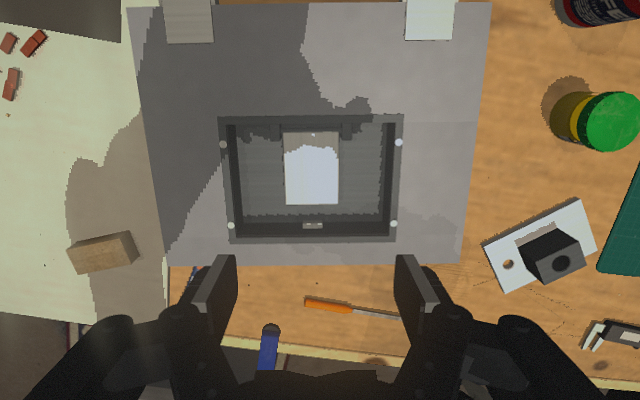

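The wrist view shows the paddle at roughly (283–338, 131–206), the dish outline from (219,116) to (397,241), and the plate's hub bore at (562,262). Next I'll refine both from this view and cross-check against the top view.

Run:
```python
from h import *
C=np.load("pics/w1C.npy"); im=cv2.imread("pics/w1.png"); p=np.load("pics/w1p.npz")
def line(mask,ang):pass
m=(abs(C[...,2]-105)<5); m[:100]=0;m[235:]=0;m[:,265:355]&=True
mm=np.zeros_like(m);mm[120:215,272:350]=m[120:215,272:350]
n,L,st,ce=cv2.connectedComponentsWithStats(mm.astype(np.uint8))
for i in range(1,n):
    if st[i,4]>100:
        P=C[L==i]; print("paddle",st[i],cv2.minAreaRect(P[:,:2].astype(np.float32)),np.percentile(P[:,2],[5,50,95]))
# dish hole: below 95 within lid
d=(C[...,2]<95); dd=np.zeros_like(d); dd[112:246,215:407]=d[112:246,215:407]
P=C[dd]; print("dish floor z",np.percentile(P[:,2],[5,25,50,75,95]))
f=dd&(C[...,2]<80);P=C[f];print("floor rect",cv2.minAreaRect(P[:,:2].astype(np.float32)))
# lid
l=(abs(C[...,2]-105)<4); l[240:]&=True; l[:,:120]=0; l[:,500:]=0
lm=cv2.morphologyEx(cv2.morphologyEx(l.astype(np.uint8),cv2.MORPH_CLOSE,np.ones((3,3))),cv2.MORPH_OPEN,np.ones((9,9)))
P=C[lm>0]; print("lid",cv2.minAreaRect(P[:,:2].astype(np.float32)),np.median(P[:,2]))
print("lid corners px",[(u,v,C[v,u].round(1)) for u,v in((458,258),(172,258),(235,180),(380,200),(300,150),(310,195))])
q=np.zeros_like(l);q[190:300,475:605]=1
h=q&(C[...,2]>39)&(C[...,2]<50);P=C[h];print("hub",cv2.minAreaRect(P[:,:2].astype(np.float32)),np.median(P[:,2]))
h=q&(C[...,2]>5)&(C[...,2]<50);P=C[h];print("plate",cv2.minAreaRect(P[:,:2].astype(np.float32)))
# predictions
yaw=np.radians(9.0);x=np.array([np.cos(yaw),np.sin(yaw),0]);y=np.array([-x[1],x[0],0])
print(proj("w1",np.array([[0,0,0]])))
z=im[100:280,120:500];cv2.imwrite("pics/w1z.png",cv2.resize(z,None,fx=2.1,fy=2.1,interpolation=cv2.INTER_CUBIC))
```

```text
paddle [ 272  120   78   85 4776] ((560.4835815429688, -131.03927612304688), (69.40843963623047, 60.384429931640625), 8.8026704788208) [101.76047918 103.45223283 105.49119345]
dish floor z [72.4434818  73.15935488 73.74121184 74.56001539 90.15373389]
floor rect ((543.094970703125, -134.49462890625), (92.25603485107422, 131.13397216796875), 9.58332347869873)
lid ((581.8282470703125, -126.7435302734375), (227.479248046875, 358.3512878417969), 9.968728065490723) 104.48494529164847
lid corners px [(458, 258, array([ 497.5, -271. ,  105.3])), (172, 258, array([458.5, -23.6, 104.3])), (235, 180, array([533.8, -70.2,  91.2])), (380, 200, array([ 529.6, -199.9,   73.3])), (300, 150, array([ 570.1, -121.3,  103.6])), (310, 195, array([ 534.4, -134.6,  103.4]))]
hub ((478.6813049316406, -420.5790100097656), (36.144615173339844, 51.08888244628906), 40.15715408325195) 42.86278715430245
plate ((479.00396728515625, -420.3163146972656), (78.50169372558594, 121.00191497802734), 38.74308395385742)
[[178.96183735 473.6794235 ]]
```

View pics/w1z.png

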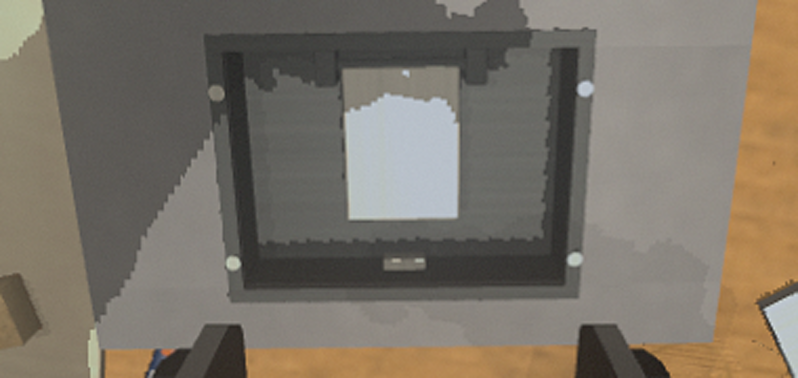

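Run:
```python
from h import *
def plane(n,uv,z):
    p=np.load(f"pics/{n}p.npz")
    a=deproj(p["K"],p["D"],p["T"],uv,[500]*len(uv)); c=p["T"][:3,3]
    d=a-c; return (c+d*((z-c[2])/d[:,2])[:,None]).round(1)
Z=lambda u,v:(120+u/2.1,100+v/2.1)
q=[Z(348,219),Z(459,219),Z(343,68),Z(459,67)]
P=plane("w1",q,104.5);print("wrist paddle FL FR RL RR",P.tolist()); print("front mid",(P[0]+P[1])/2,"yaw front",np.degrees(np.arctan2(P[0,0]-P[1,0],-(P[0,1]-P[1,1]))))
fm=(P[0]+P[1])/2
P=plane("w1",[Z(216,93),Z(585,89),Z(233,264),Z(575,259)],105);print("screws",P.tolist(),P.mean(0)); 
q=[(290+a/4,120+b/4) for a,b in((235,343),(299,335),(222,255),(287,247))]
P=plane("top0",q,104.5);print("top paddle",P.tolist(),(P[0]+P[1])/2)
P=plane("top0",[(290+a/4,120+b/4) for a,b in((159,276),(355,248),(175,374),(369,347))],105);print("screws top",P.tolist(),P.mean(0))
P=plane("w1",[Z(100,349),Z(713,344)],105);print("lid front",P.tolist(),P.mean(0))
P=plane("top0",[(290+95/4,120+441/4),(290+465/4,120+390/4)],105);print("lid front",P.tolist(),P.mean(0))
```

```text
wrist paddle FL FR RL RR [[523.7, -116.0, 104.5], [530.4, -159.1, 104.5], [582.0, -106.6, 104.5], [588.9, -148.7, 104.5]]
front mid [ 527.05 -137.55  104.5 ] yaw front -171.1639542456199
screws [[565.7, -61.1, 105.0], [588.2, -196.3, 105.0], [497.7, -72.8, 105.0], [520.9, -207.9, 105.0]] [ 543.125 -134.525  105.   ]
top paddle [[522.8, -114.9, 104.5], [529.5, -158.7, 104.5], [583.2, -104.5, 104.5], [589.9, -149.2, 104.5]] [ 526.15 -136.8   104.5 ]
screws top [[567.4, -61.6, 105.0], [590.5, -196.0, 105.0], [500.4, -74.3, 105.0], [522.5, -206.8, 105.0]] [ 545.2   -134.675  105.   ]
lid front [[450.1, -20.2, 105.0], [492.0, -274.2, 105.0]] [ 471.05 -147.2   105.  ]
lid front [[453.2, -20.8, 105.0], [494.8, -273.3, 105.0]] [ 474.   -147.05  105.  ]
```

```bash
python3 -c "
from h import *
from cell import read_state
s=read_state();print(s['eef_pos'],s['tool_rot'],s['clock'])"; python3 -m jog '[0,0,0,0,66,0,0,0,0,66]'
```

```text
[ 544.09067029 -136.65737096  404.68880962] [3.14065722e+00 9.94576324e-04 1.54101684e-01] 1.6167
clock: 1.78
eef_pos: [544.4, -136.0, 404.8]
tool_rot: [3.141, 0.0, 0.155]
force: [-1.0, -0.7, 0.1]
width: 66.2
```

```bash
python3 -m jog '[-2,-1.6,40,-0.5,66, -2,-1.6,80,-0.5,66, -2,-1.6,105,-0.5,66, -2,-1.6,120,-0.5,66, -2,-1.6,130,-0.5,66, -2,-1.6,138,-0.5,66, -2,-1.6,145,-0.5,66, -2,-1.6,150,-0.5,66, -2,-1.6,151,-0.5,66,-2,-1.6,151,-0.5,66]'
python3 -c "
from h import *
snap('wrist','w2')"
```

```text
clock: 2.62
eef_pos: [543.0, -133.4, 254.0]
tool_rot: [3.141, -0.001, 0.166]
force: [0.3, -0.6, -0.7]
width: 66.2
clock 2.6167 tcp [ 543.  -133.4  254. ] [ 3.1414e+00 -6.0000e-04  1.6620e-01] F [ 0.3 -0.6 -0.7] w 66.2
```

View pics/w2.png

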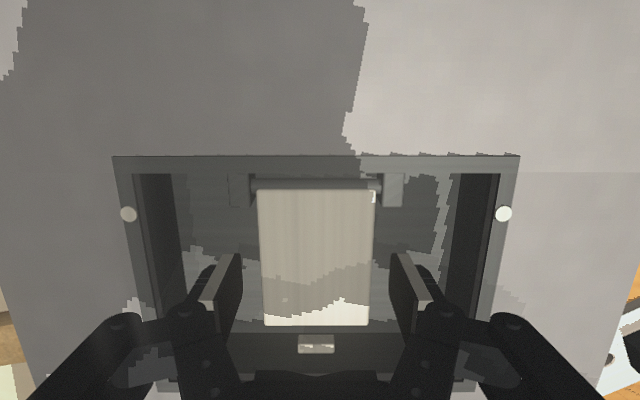

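Both finger pads straddle the paddle (columns 258–375, pads at about 240 and 392), and the centring is good. Closing now.

```bash
python3 -m jog '[0,0,1,0,30, 0,0,1,0,30, 0,0,1,0,30, 0,0,1,0,30, 0,0,1,0,30, 0,0,1,0,30, 0,0,1,0,30]'
python3 -c "
from h import *
snap('wrist','w3')"
```

```text
clock: 3.25
eef_pos: [543.1, -133.5, 253.3]
tool_rot: [3.141, -0.001, 0.166]
force: [-1.2, -0.4, 5.5]
width: 42.5
clock 3.25 tcp [ 543.1 -133.5  253.3] [ 3.141e+00 -1.000e-03  1.662e-01] F [-1.2 -0.4  5.5] w 42.5
```

View pics/w3.png

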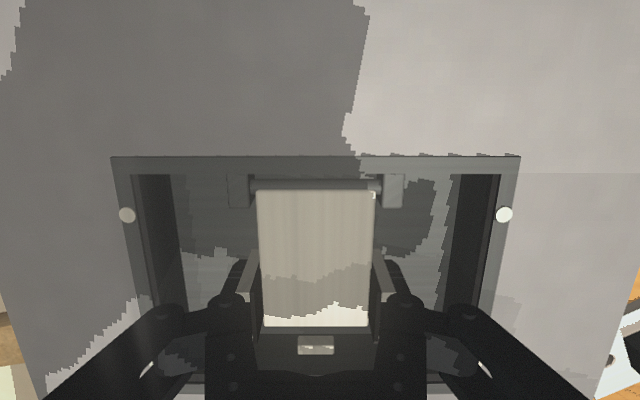

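Run:
```python
import numpy as np
for th,a in [(0,0),(0,.2),(0,.42),(.1,.42),(.2,.42),(.3,.42),(.4,.42),(.5,.42),(.6,.42),(.7,.42),(.8,.42),(.9,.42),(1.0,.42),(1.05,.42)]:
    g=np.array([-92-45*np.cos(a)-4*np.sin(a), 1+45*np.sin(a)-4*np.cos(a)])
    w=np.array([g[0]*np.cos(th)+g[1]*np.sin(th), -g[0]*np.sin(th)+g[1]*np.cos(th)])
    print(th,a,(w-[-137,-3]).round(1))
```

```text
0 0 [0. 0.]
0 0.2 [0.1 9. ]
0 0.42 [ 2.3 18.7]
0.1 0.42 [ 4.5 32.1]
0.2 0.42 [ 8.1 45.1]
0.3 0.42 [12.9 57.8]
0.4 0.42 [19.  69.9]
0.5 0.42 [26.3 81.4]
0.6 0.42 [34.7 92. ]
0.7 0.42 [ 44.1 101.8]
0.8 0.42 [ 54.4 110.6]
0.9 0.42 [ 65.6 118.3]
1.0 0.42 [ 77.4 124.8]
1.05 0.42 [ 83.6 127.7]
```

The paddle is gripped (width 42.5 mm). Next I trip the latch and raise the lid a little, then check.

```bash
python3 -m jog '[0,0,-5,0,30, 0,0,-10,0,30, 1,0,-15,0,30, 2,0,-19,0,30, 3,0,-24,0,30, 4,0,-29,0,30, 5,0,-34,0,30, 6,0,-39,0,30, 8,0,-45,0,30, 8,0,-45,0,30]'
python3 -c "
from h import *
snap('scene','s4')
snap('wrist','w4')
im=cv2.imread('pics/s4.png')[140:300,220:440];cv2.imwrite('pics/s4z.png',cv2.resize(im,None,fx=3,fy=3))"
```

```text
clock: 4.13
eef_pos: [550.1, -132.3, 298.7]
tool_rot: [-3.142, 0.002, 0.166]
force: [-4.6, -2.8, -0.3]
width: 42.9
clock 4.1333 tcp [ 550.1 -132.3  298.7] [-3.1415e+00  1.8000e-03  1.6570e-01] F [-4.6 -2.8 -0.3] w 42.9
clock 4.1833 tcp [ 550.  -132.4  298.6] [3.1416e+00 1.5000e-03 1.6570e-01] F [-4.1 -2.4 -0.2] w 43.1
```

View pics/s4z.png

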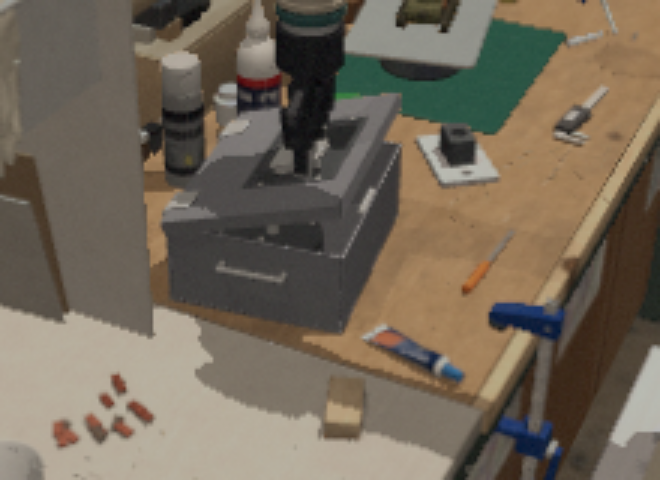

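View pics/w4.png

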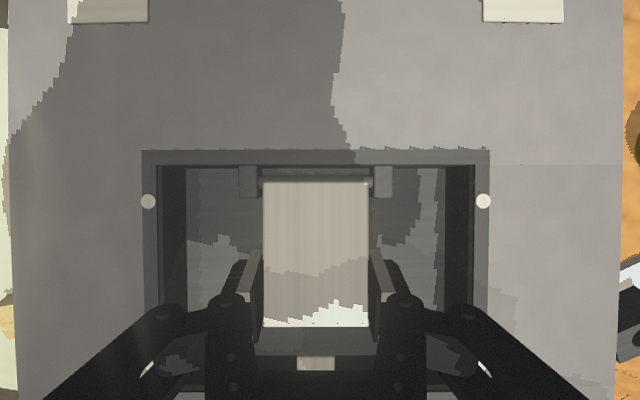

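The lid has lifted. Continuing along the arc.

```bash
python3 -m jog '[2,0,-6,0,30, 5,0,-13,0,30, 8,0,-19,0,30, 11,0,-25,0,30, 14,0,-31,0,30, 18,0,-36,0,30, 22,0,-42,0,30, 27,0,-47,0,30, 31,0,-52,0,30, 36,0,-57,0,30, 41,0,-62,0,30, 46,0,-66,0,30, 52,0,-70,0,30, 58,0,-73,0,30, 63,0,-77,0,30, 69,0,-80,0,30, 74,0,-83,0,30, 74,0,-83,0,30]'
python3 -c "
from h import *
snap('scene','s5')
snap('wrist','w5')
im=cv2.imread('pics/s5.png')[100:300,220:440];cv2.imwrite('pics/s5z.png',cv2.resize(im,None,fx=3,fy=3))"
```

```text
clock: 5.73
eef_pos: [625.7, -119.4, 381.2]
tool_rot: [3.141, -0.004, 0.167]
force: [4.5, -4.6, -11.7]
width: 42.8
clock 5.7333 tcp [ 625.7 -119.4  381.2] [ 3.1406 -0.0039  0.1671] F [  4.5  -4.6 -11.7] w 42.8
clock 5.7833 tcp [ 625.5 -119.4  381.1] [ 3.1406 -0.004   0.1671] F [  5.2  -5.4 -10.5] w 42.8
```

View pics/s5z.png

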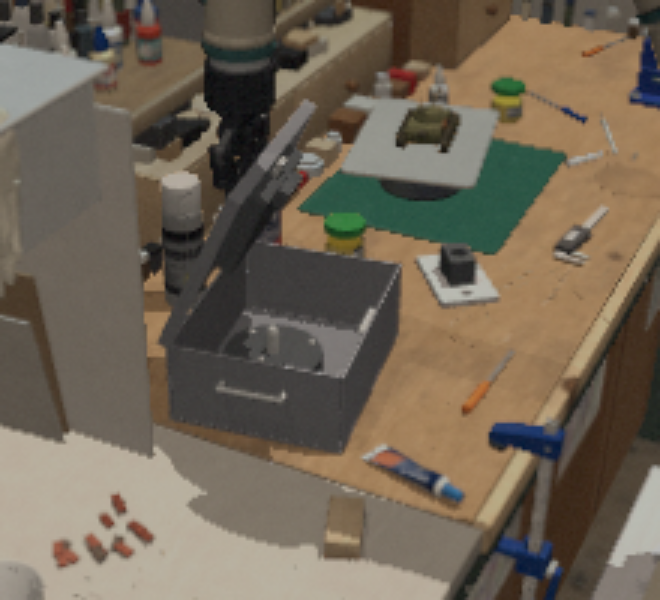

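View pics/w5.png

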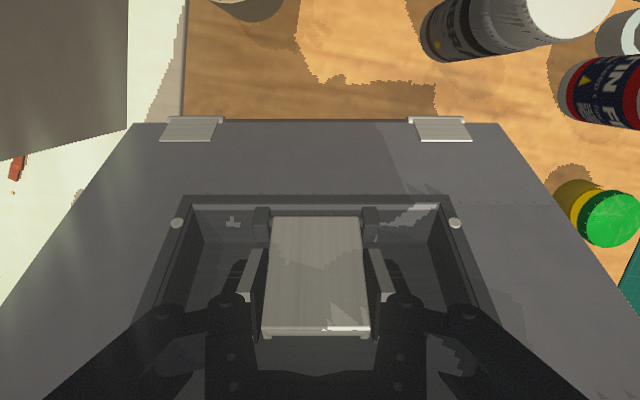

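The lid is at about 1 rad, past half-way. Releasing and withdrawing straight up.

```bash
python3 -m jog '[0,0,0,0,66, 0,0,0,0,66, -2,0,-15,0,66, -5,0,-50,0,66, -8,0,-90,0,66, -10,0,-130,0,66, -12,0,-165,0,66, -12,0,-170,0,66]'
python3 -c "
from h import *
snap('scene','s6')
im=cv2.imread('pics/s6.png')[60:300,220:440];cv2.imwrite('pics/s6z.png',cv2.resize(im,None,fx=2.5,fy=2.5))"
```

```text
clock: 6.5
eef_pos: [612.6, -120.8, 560.3]
tool_rot: [3.139, -0.016, 0.168]
force: [1.2, -0.8, 1.0]
width: 66.0
clock 6.5 tcp [ 612.6 -120.8  560.3] [ 3.1385 -0.0157  0.1677] F [ 1.2 -0.8  1. ] w 66.0
```

View pics/s6z.png

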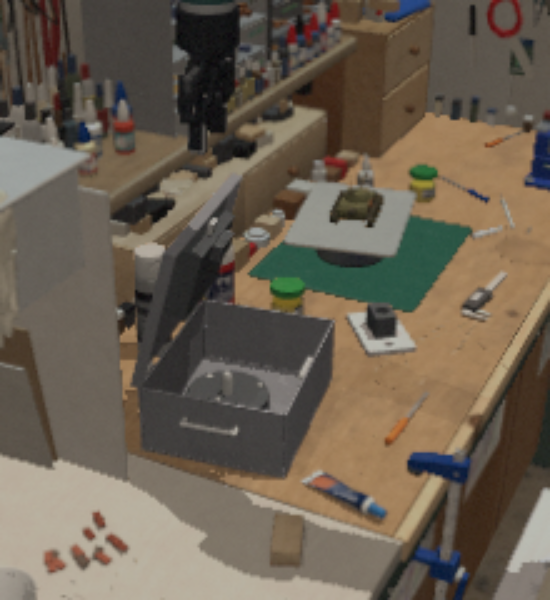

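```bash
python3 -m jog '[-182,272,20,-120,66, -182,272,20,-120,66, -182,272,20,-120,66, -182,272,20,-120,66, -182,272,20,-120,66, -182,272,20,-120,66, -182,272,20,-120,66, -182,272,60,-120,66, -182,272,100,-120,66, -182,272,140,-120,66, -182,272,180,-120,66, -182,272,220,-120,66, -182,272,220,-120,66, -182,272,220,-120,66, -182,272,220,-120,66, -182,272,220,-120,66, -182,272,220,-120,66, -182,272,220,-120,66, -182,272,220,-120,66, -182,272,220,-120,66]'
python3 -c "
from h import *
snap('scene','s7')
snap('wrist','w7')
im=cv2.imread('pics/s7.png')[60:300,220:440];cv2.imwrite('pics/s7z.png',cv2.resize(im,None,fx=2.5,fy=2.5))"
```

```text
clock: 8.22
eef_pos: [477.6, -419.7, 330.7]
tool_rot: [3.141, -0.0, 2.258]
force: [-0.5, -0.2, 0.0]
width: 65.9
clock 8.2167 tcp [ 477.6 -419.7  330.7] [ 3.1409e+00 -2.0000e-04  2.2584e+00] F [-0.5 -0.2  0. ] w 65.9
clock 8.2667 tcp [ 477.6 -419.8  330.8] [3.1413 0.     2.2588] F [ 0.1 -0.1  0.5] w 65.8
```

View pics/s7z.png

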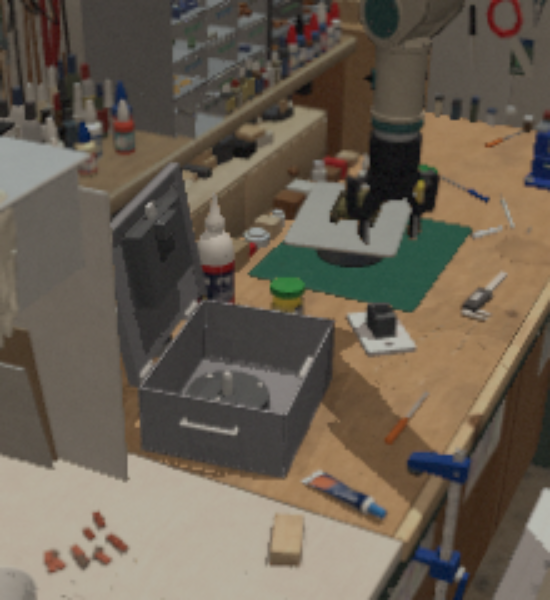

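View pics/w7.png

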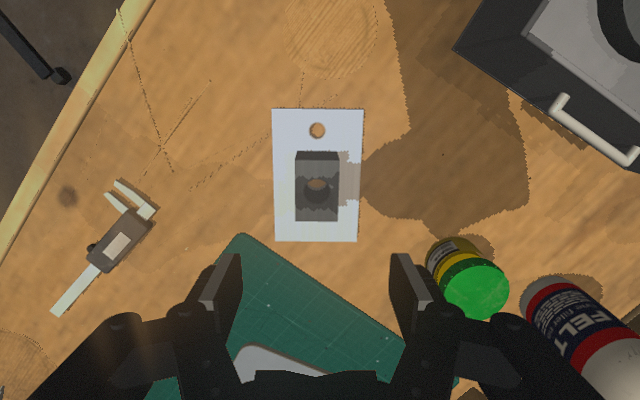

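The lid is fully open. In the wrist view the plate runs from (272,109) to (357,241), the pin hole is at (317,130) and the bore at (317,188).

```bash
python3 - <<'E'
from h import *
C=np.load("pics/w7C.npy")
q=np.zeros(C.shape[:2],bool);q[90:255,255:380]=1
h=q&(C[...,2]>5)&(C[...,2]<50);P=C[h];r=cv2.minAreaRect(P[:,:2].astype(np.float32));print("plate",r)
h2=q&(C[...,2]>39)&(C[...,2]<50);P=C[h2];print("hub",cv2.minAreaRect(P[:,:2].astype(np.float32)),np.median(P[:,2]))
h3=q&(C[...,2]>5)&(C[...,2]<12);print("plate z",np.median(C[h3][:,2]),"bench",np.median(C[120:200,200:260,2]))
s=np.load("pics/top0C.npy")
# box view now
E
python3 - <<'E'
from h import *
im=snap("top","t8")
cv2.imwrite("pics/t8z.png",cv2.resize(im[100:270,290:490],None,fx=4,fy=3.5,interpolation=cv2.INTER_CUBIC))
E
```

```text
plate ((478.92205810546875, -420.55279541015625), (76.20679473876953, 119.94841003417969), 38.80583190917969)
hub ((478.98602294921875, -420.5662841796875), (34.01298522949219, 50.47226333618164), 38.443843841552734) 43.53313607498919
plate z 7.5609836919556415 bench -0.4792163295897751
clock 8.3167 tcp [ 477.6 -419.8  330.8] [3.1414e+00 1.0000e-04 2.2592e+00] F [-0.5 -0.1  0.8] w 65.9
```

View pics/t8z.png

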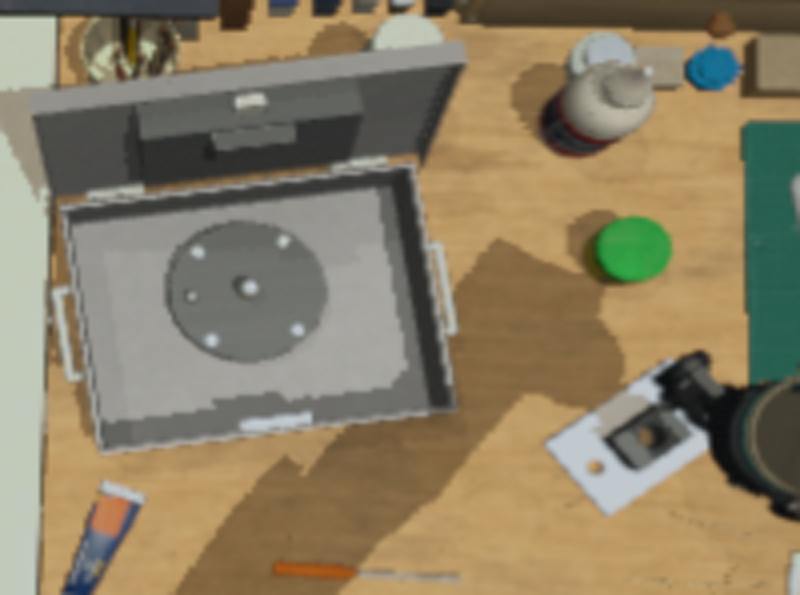

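```bash
python3 -m jog '[-1.4,0.6,40,0.7,66, -1.4,0.6,75,0.7,66, -1.4,0.6,95,0.7,66, -1.4,0.6,105,0.7,66, -1.4,0.6,105,0.7,66, -1.4,0.6,105,0.7,66]'
python3 -c "
from h import *
snap('wrist','w9')"
```

```text
clock: 8.87
eef_pos: [479.2, -420.8, 226.2]
tool_rot: [3.141, 0.001, 2.248]
force: [-0.4, -0.3, 0.6]
width: 65.9
clock 8.8667 tcp [ 479.2 -420.8  226.2] [3.1413e+00 6.0000e-04 2.2482e+00] F [-0.4 -0.3  0.6] w 65.9
```

View pics/w9.png

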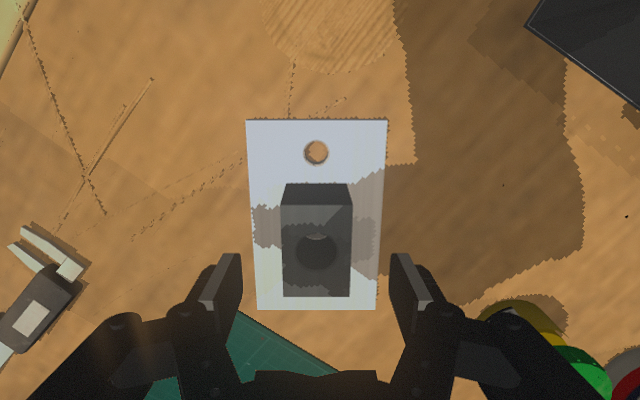

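Run:
```python
from h import *
C=np.load("pics/w9C.npy")
q=np.zeros(C.shape[:2],bool);q[40:330,245:390]=1
h2=q&(C[...,2]>39)&(C[...,2]<50);P=C[h2];print("hub",cv2.minAreaRect(P[:,:2].astype(np.float32)),np.median(P[:,2]))
h=q&(C[...,2]>5)&(C[...,2]<50);P=C[h];r=cv2.minAreaRect(P[:,:2].astype(np.float32));print("plate",r)
```

```text
hub ((478.7950744628906, -420.74884033203125), (34.141563415527344, 51.04595184326172), 38.82039260864258) 43.384657686013796
plate ((478.9366760253906, -420.8189697265625), (76.56341552734375, 120.53160095214844), 38.72931671142578)
```

The hub at (316,250) is centred between the pads, to within 0.5 mm. Descending and gripping.

```bash
python3 -m jog '[0,0,12,0,66, 0,0,25,0,66, 0,0,35,0,66, 0,0,41,0,66, 0,0,41,0,66, 0,0,41,0,20, 0,0,41,0,20, 0,0,41,0,20, 0,0,41,0,20, 0,0,41,0,20, 0,0,41,0,20, 0,0,41,0,20]'
python3 -m jog '[0,0,-5,0,20, 0,0,-15,0,20, 0,0,-30,0,20, 0,0,-30,0,20]'
python3 -c "
from h import *
snap('wrist','w10')"
```

```text
clock: 9.92
eef_pos: [479.1, -420.9, 185.3]
tool_rot: [3.141, 0.001, 2.248]
force: [0.0, 0.9, 2.7]
width: 33.3
clock: 10.25
eef_pos: [479.4, -421.4, 217.2]
tool_rot: [3.141, 0.003, 2.248]
force: [0.7, -1.2, -1.8]
width: 33.2
clock 10.25 tcp [ 479.4 -421.4  217.2] [3.1408 0.0035 2.2481] F [ 0.7 -1.2 -1.8] w 33.2
```

View pics/w10.png

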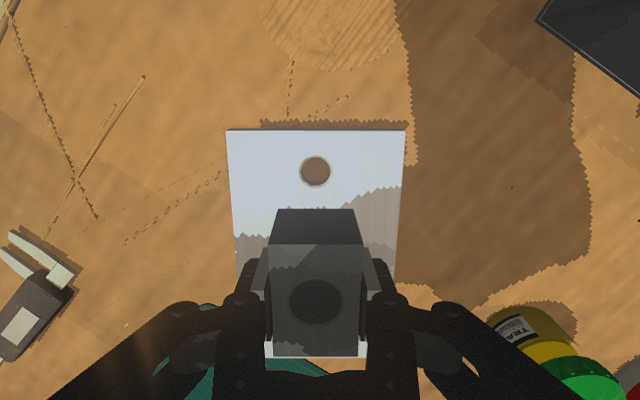

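The plate is lifted squarely in the grip, with its pin hole at (315,171). Now I measure the seat from the top view.

```bash
python3 - <<'E'
from h import *
p=np.load("pics/t8p.npz")
def plane(uv,z):
    uv=np.array([(290+a/4,100+b/3.5) for a,b in uv])
    a=deproj(p["K"],p["D"],p["T"],uv,[500]*len(uv)); c=p["T"][:3,3]
    d=a-c; return (c+d*((z-c[2])/d[:,2])[:,None]).round(1)
print("ped",plane([(247,291)],30),"spindle top",plane([(250,288)],62),"pin top",plane([(192,296)],48))
print("bolts",plane([(198,252),(284,241),(211,340),(298,330)],30).tolist(),plane([(198,252),(284,241),(211,340),(298,330)],30).mean(0))
C=np.load("pics/t8C.npy"); 
m=np.zeros((400,640),bool); m[150:220,320:385]=1
k=m&(C[...,2]>24)&(C[...,2]<36); P=C[k]; print("ped fit",cv2.minEnclosingCircle(P[:,:2].astype(np.float32)),np.median(P[:,2]),k.sum())
k=m&(C[...,2]>45)&(C[...,2]<70); print("spindle",C[k].mean(0),C[k][:,2].max(),k.sum())
E
python3 -m jog '[0,0,-40,0,20, 0,0,-80,0,20, 20,55,-115,7,20, 84,232,-123,29.4,20, 84,232,-123,29.4,20, 84,232,-123,29.4,20, 84,232,-123,29.4,20, 84,232,-123,29.4,20, 84,232,-123,29.4,20, 84,232,-123,29.4,20, 84,232,-123,29.4,20, 84,232,-123,29.4,20]'
python3 -c "
from h import *
snap('wrist','w11')"
```

```text
ped [[ 592.5 -126.2   30. ]] spindle top [[ 591.9 -126.3   62. ]] pin top [[585.6 -85.7  48. ]]
bolts [[624.2, -89.7, 30.0], [635.2, -152.3, 30.0], [550.9, -101.0, 30.0], [561.0, -164.0, 30.0]] [ 592.825 -126.75    30.   ]
ped fit ((635.2035522460938, -132.3345489501953), 99.65713500976562) 29.487520581561967 1187
spindle [ 652.80434727 -123.10780827   57.49259393] 69.89811540435835 112
clock: 11.3
eef_pos: [605.8, -211.3, 336.9]
tool_rot: [-3.139, 0.001, 1.734]
force: [-0.6, -0.4, -3.4]
width: 32.9
clock 11.3 tcp [ 605.8 -211.3  336.9] [-3.1393e+00  6.0000e-04  1.7335e+00] F [-0.6 -0.4 -3.4] w 32.9
```

View pics/w11.png

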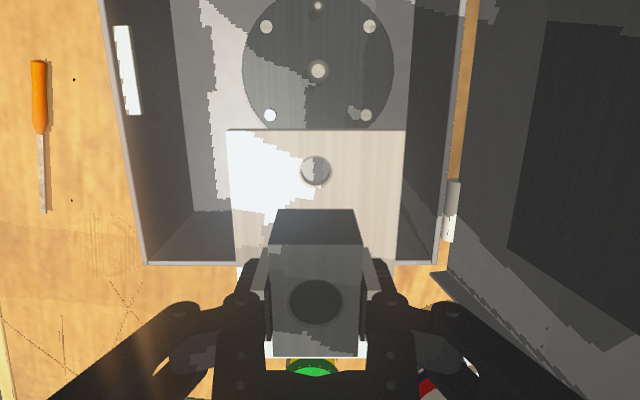

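Run:
```python
from h import *
im=cv2.imread("pics/w11.png")
a=cv2.resize(im[0:130,235:405],None,fx=4.6,fy=4.6,interpolation=cv2.INTER_CUBIC);cv2.imwrite("pics/w11a.png",a)
b=cv2.resize(im[120:370,220:412],None,fx=2.4,fy=2.4,interpolation=cv2.INTER_CUBIC);b=cv2.convertScaleAbs(b,alpha=1.5,beta=20);cv2.imwrite("pics/w11b.png",b)
```

```text
(no output)
```

View pics/w11a.png

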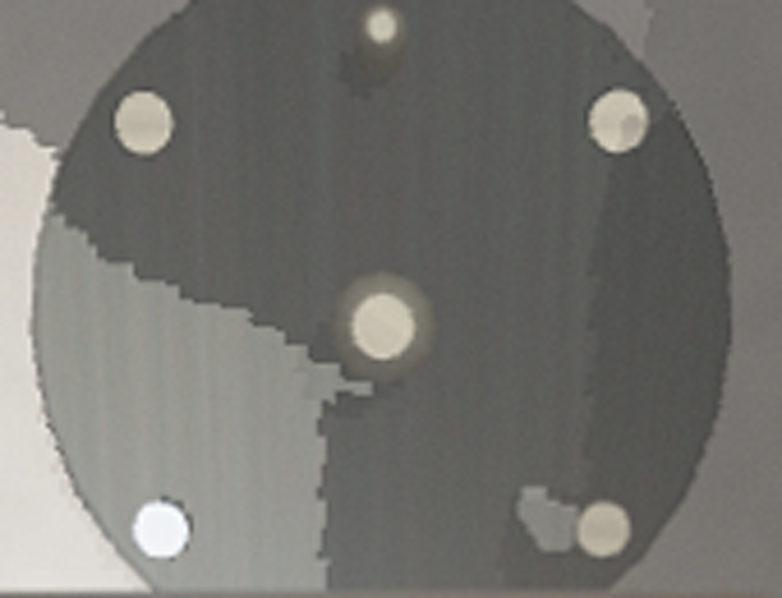

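View pics/w11b.png

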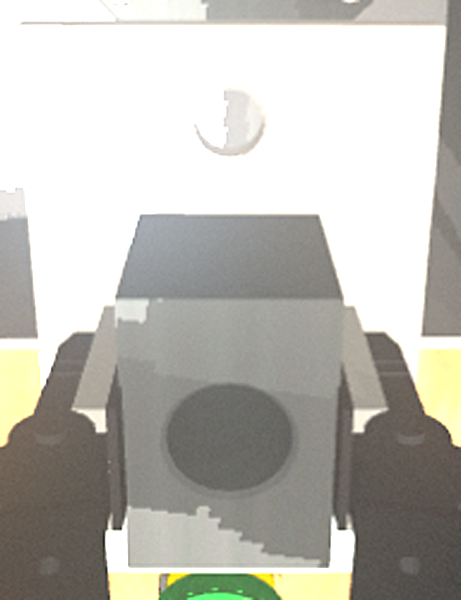

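Run:
```python
from h import *
p=np.load("pics/w11p.npz"); C=np.load("pics/w11C.npy")
def plane(uv,z):
    uv=np.array(uv,float); a=deproj(p["K"],p["D"],p["T"],uv,[500]*len(uv)); c=p["T"][:3,3]
    d=a-c; return c+d*((z-c[2])/d[:,2])[:,None]
A=lambda u,v:(235+u/4.6,v/4.6)
sp=plane([A(383,326)],62)[0]; pin=plane([A(381,26)],48)[0]; b=plane([A(143,123),A(618,121),A(161,530),A(604,529)],30.5)
print("spindle",sp.round(1),"pin",pin.round(1),"dist",np.linalg.norm((pin-sp)[:2]),"yaw",np.degrees(np.arctan2(-(pin-sp)[0],(pin-sp)[1])))
print("bolts",b.round(1).tolist(),b.mean(0).round(1))
w=b[0]+b[1]-b[2]-b[3]; print("bolt yaw",np.degrees(np.arctan2(-w[0],w[1])))
v=b[1]-b[0]+b[3]-b[2]; print("bolt yaw2",np.degrees(np.arctan2(v[1],v[0])))
print("depth z: spindle", C[70,318],"ped",np.median(C[30:60,290:310,2]),"plate",np.median(C[135:150,250:380,2]),"hubtop",np.median(C[235:350,275:290,2]) , np.median(C[320:345,290:340,2]))
tcp=np.array([605.8,-211.3,336.9]); psi=1.7335
zh=np.median(C[320:345,290:340,2]); zp=np.median(C[135:150,250:380,2])
bore=plane([(315.4,302.9)],zh)[0]; hole=plane([(315.8,170.6)],zp)[0]
xt=np.array([np.cos(psi),np.sin(psi)]);yt=np.array([np.sin(psi),-np.cos(psi)])
print("bore",bore.round(1),"hole",hole.round(1),"d",np.linalg.norm((hole-bore)[:2]),"yaw",np.degrees(np.arctan2(-(hole-bore)[0],(hole-bore)[1])))
for n,q in(("bore",bore),("hole",hole),("spindle",sp),("pin",pin),("boltc",b.mean(0))):
    d=q[:2]-tcp[:2]; print(n,"tool",(d@xt).round(1),(d@yt).round(1))
# plate rect
q=np.zeros((400,640),bool);q[125:250,215:415]=1;k=q&(abs(C[...,2]-zp)<4);r=cv2.minAreaRect(C[k][:,:2].astype(np.float32));print(r)
```

```text
spindle [ 592.8 -126.1   62. ] pin [585.7 -84.8  48. ] dist 41.90705225879367 yaw 9.71004653701152
bolts [[550.5, -101.3, 30.5], [624.4, -88.8, 30.5], [561.1, -163.6, 30.5], [635.2, -151.3, 30.5]] [ 592.8 -126.3   30.5]
bolt yaw 9.731014731110594
bolt yaw2 9.483388017232523
depth z: spindle [ 592.53726432 -125.6027996    62.11001276] ped 29.495729907933907 plate 159.08579784778942 hubtop 194.94225875794373 194.88161388312375
bore [ 604.9 -211.1  194.9] hole [ 598.2 -169.4  159.1] d 42.179135628423744 yaw 9.122388381830065
bore tool 0.4 -0.8
hole tool 42.5 -0.7
spindle tool 86.2 1.0
pin tool 128.1 0.7
boltc tool 86.0 0.9
((599.6975708007812, -179.9147491455078), (76.85244750976562, 56.243736267089844), 9.476569175720215)
```

The spindle, pin and bolt pattern agree with the top view to within 0.5 mm, and the pin distance is 41.9 mm against 42. Relative to the bore I need a shift of (85.7, 1.7) and a turn of about -0.3°.

```bash
python3 -m jog '[40,0.8,0,-0.3,20, 75,1.7,0,-0.3,20, 85.7,1.7,0,-0.3,20, 85.7,1.7,20,-0.3,20, 85.7,1.7,40,-0.3,20, 85.7,1.7,60,-0.3,20, 85.7,1.7,70,-0.3,20, 85.7,1.7,75,-0.3,20, 85.7,1.7,75,-0.3,20, 85.7,1.7,75,-0.3,20]'
python3 -c "
from h import *
snap('wrist','w12')
snap('scene','s12')
im=cv2.imread('pics/s12.png')[100:300,220:440];cv2.imwrite('pics/s12z.png',cv2.resize(im,None,fx=3,fy=3))"
```

```text
clock: 12.18
eef_pos: [594.7, -125.6, 263.2]
tool_rot: [3.141, 0.0, 1.74]
force: [0.5, 0.1, -2.6]
width: 33.2
clock 12.1833 tcp [ 594.7 -125.6  263.2] [3.1408e+00 3.0000e-04 1.7396e+00] F [ 0.5  0.1 -2.6] w 33.2
clock 12.2333 tcp [ 595.  -125.5  263.7] [3.1398e+00 6.0000e-04 1.7398e+00] F [ 1.2  0.1 -3.2] w 33.3
```

View pics/w12.png

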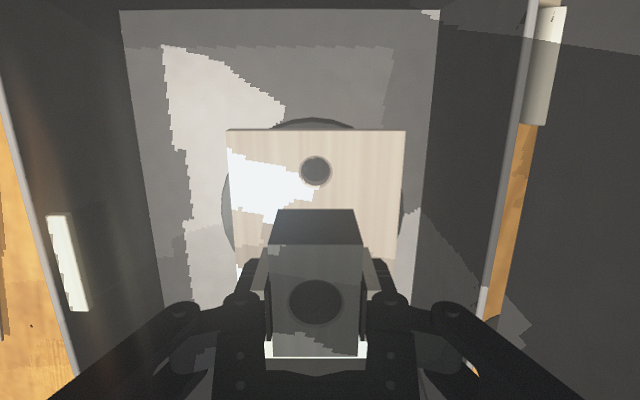

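View pics/s12z.png

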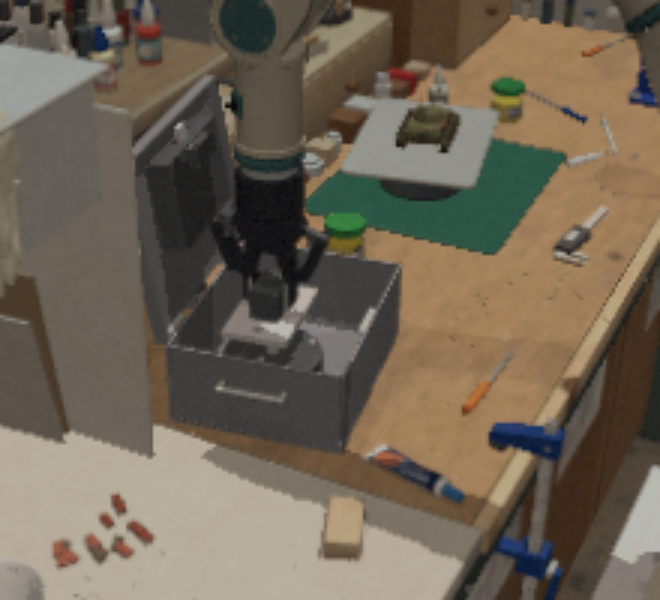

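Run:
```python
from h import *
from scipy.optimize import least_squares
im=cv2.imread("pics/w12.png"); p=np.load("pics/w12p.npz"); C=np.load("pics/w12C.npy")
def plane(uv,z):
    uv=np.array(uv,float); a=deproj(p["K"],p["D"],p["T"],uv,[500]*len(uv)); c=p["T"][:3,3]
    d=a-c; return c+d*((z-c[2])/d[:,2])[:,None]
print(p["T"][:3,3])
zh=np.median(C[320:345,290:340,2]); zp=np.median(C[135:150,250:380,2]);print(zh,zp)
print("bore",plane([(315.4,302.9)],zh).round(1),"hole",plane([(315.8,170.6)],zp).round(1))
# pedestal edge by depth step: z ~30 vs ~floor
m=(abs(C[...,2]-29.5)<6).astype(np.uint8); n,L,st,ce=cv2.connectedComponentsWithStats(m)
for i in range(1,n):
    if st[i,4]>60: print(st[i],np.median(C[L==i][:,2]))
pts=[]
for v in range(170,260,3):
    row=m[v]; u=np.flatnonzero(row[200:240]); 
    if len(u): pts.append((200+u[0]-.5,v))
    u=np.flatnonzero(row[395:420]); 
    if len(u): pts.append((395+u[-1]+.5,v))
for u in range(270,360,3):
    c=np.flatnonzero(m[110:130,u]); 
    if len(c): pts.append((u,110+c[0]-.5))
P=plane(pts,29.5)[:,:2]; r=least_squares(lambda c:np.hypot(P[:,0]-c[0],P[:,1]-c[1])-c[2],[593,-126,58],loss="soft_l1"); print("circle",r.x,len(pts),np.abs(r.fun).mean())
r=least_squares(lambda c:np.hypot(P[:,0]-c[0],P[:,1]-c[1])-58,[593,-126],loss="soft_l1"); print("circle58",r.x,np.abs(r.fun).mean())
cv2.imwrite("pics/w12z.png",cv2.convertScaleAbs(cv2.resize(im[100:280,200:430],None,fx=3.4,fy=3.3,interpolation=cv2.INTER_CUBIC),alpha=1.4))
```

```text
[580.70119465 -47.0326738  231.85961118]
121.19360569575915 85.37619294935527
bore [[ 594.3 -125.3  121.2]] hole [[587.4 -83.7  85.4]]
[  86    0  375  324 6779] 29.125325717989142
[275 120  75   9 423] 29.059578567841385
[302 158  28  24 501] 29.56568381326906
[221 173  14  78 571] 29.25145771154854
[398 190   6  44 121] 29.284546106017075
[154 358  15  15  64] 29.15333808772509
[ 265  359  101   15 1117] 29.06367788215954
circle [ 592.22167428 -125.06807698   57.09966378] 66 0.1717831450559235
circle58 [ 592.7195625  -125.90826553] 0.5341076039793559
```

View pics/w12z.png

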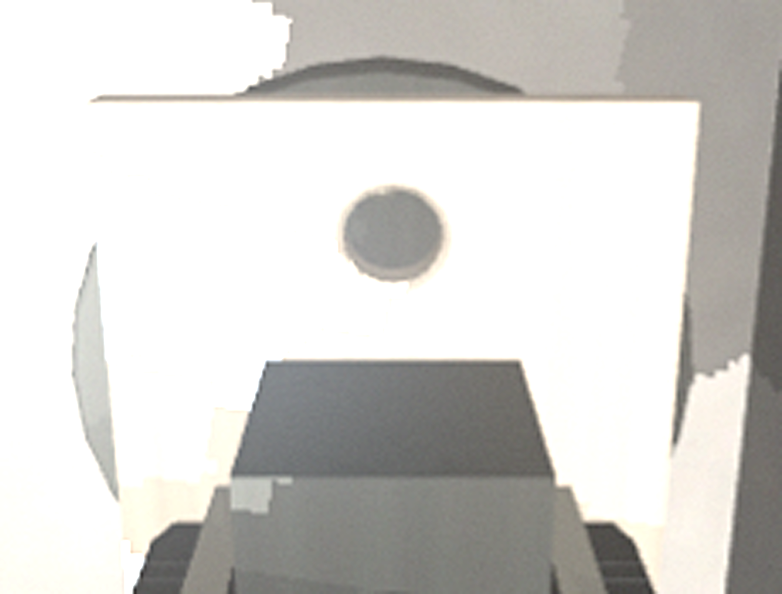

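The bore is about 1.5 mm too far toward the box rear; the uncovered pedestal margin on the left side confirms it. Correcting by (-0.5, -1.5).

```bash
python3 -m jog '[-0.5,-1.5,6,0,20, -0.5,-1.5,6,0,20, -0.5,-1.5,6,0,20, -0.5,-1.5,6,0,20]'
python3 -c "
from cell import read_state
s=read_state();print(s['eef_pos'],s['tool_rot'],s['force'])"
```

```text
clock: 12.62
eef_pos: [593.1, -125.8, 256.9]
tool_rot: [3.141, 0.0, 1.74]
force: [-0.1, -0.0, -3.7]
width: 33.4
[ 593.08950205 -125.82281023  256.86418165] [3.14141351e+00 4.29571550e-05 1.74041990e+00] [-0.14626749 -0.03829446 -3.72998773]
```

```bash
python3 -m jog '[-0.4,0,3,0,20, -0.4,0,6,0,20, -0.4,0,9,0,20, -0.4,0,12,0,20, -0.4,0,15,0,20, -0.4,0,18,0,20, -0.4,0,20,0,20, -0.4,0,20,0,20]'
```

```text
clock: 13.28
eef_pos: [592.9, -126.2, 236.1]
tool_rot: [-3.141, -0.0, 1.74]
force: [-0.2, -1.0, -3.6]
width: 33.1
```

The plate is on the spindle and there is no contact force. Continuing down over the pin.

```bash
python3 -m jog '[0,0,2,0,20, 0,0,4,0,20, 0,0,6,0,20, 0,0,8,0,20, 0,0,10,0,20, 0,0,12,0,20, 0,0,14,0,20, 0,0,16,0,20, 0,0,16,0,20]'
```

```text
clock: 14.03
eef_pos: [593.0, -126.2, 220.3]
tool_rot: [-3.141, -0.0, 1.741]
force: [-0.0, 0.2, -4.3]
width: 32.9
```

```bash
python3 -m jog '[0,0,1,0,20, 0,0,2,0,20, 0,0,3,0,20, 0,0,3.5,0,20, 0,0,4,0,20, 0,0,4.5,0,20, 0,0,4.5,0,20]'; python3 -c "
from h import *
snap('wrist','w13')"
```

```text
clock: 14.62
eef_pos: [593.1, -126.2, 216.1]
tool_rot: [-3.142, -0.0, 1.74]
force: [-0.1, 0.6, -3.1]
width: 33.5
clock 14.6167 tcp [ 593.1 -126.2  216.1] [-3.1415 -0.      1.7405] F [-0.1  0.6 -3.1] w 33.5
```

View pics/w13.png

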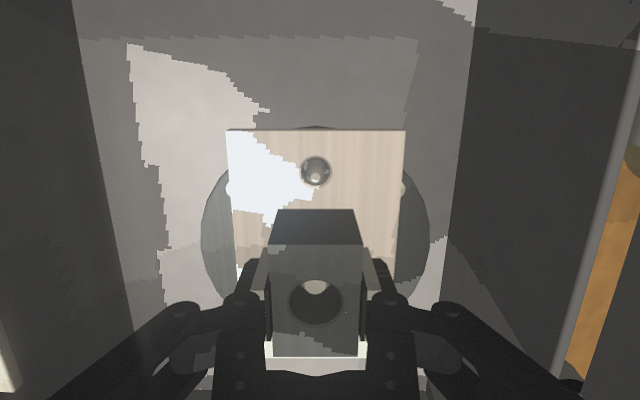

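The pin shows in its hole at (316,173) and the spindle in the bore. The last millimetre remains, down to contact.

```bash
python3 -m jog '[0,0,0.5,0,20, 0,0,1,0,20, 0,0,1.5,0,20, 0,0,1.5,0,20]'; python3 -c "
from cell import read_state
s=read_state();print(s['eef_pos'],s['force'])"
```

```text
clock: 15.0
eef_pos: [593.2, -126.2, 215.3]
tool_rot: [3.141, 0.0, 1.74]
force: [-2.4, 0.2, 4.2]
width: 33.4
[ 593.20540559 -126.19192077  215.32769289] [-2.41326755  0.23380174  4.24767514]
```

Contact: the force went from -3 to +4 N. Releasing, then rising clear.

```bash
python3 -m jog '[0,0,0,0,62, 0,0,0,0,62, 0,0,0,0,62, 0,0,0,0,62, 0,0,-5,0,62, 0,0,-15,0,62, 0,0,-35,0,62, 0,0,-65,0,62, 0,0,-100,0,62, 0,0,-130,0,62, 0,0,-130,0,62]'; python3 -c "
from h import *
snap('wrist','w14')"
```

```text
clock: 15.92
eef_pos: [595.4, -126.4, 352.1]
tool_rot: [3.13, 0.004, 1.74]
force: [1.0, -0.8, 0.6]
width: 62.1
clock 15.9167 tcp [ 595.4 -126.4  352.1] [3.1297 0.0041 1.7403] F [ 1.  -0.8  0.6] w 62.1
```

View pics/w14.png

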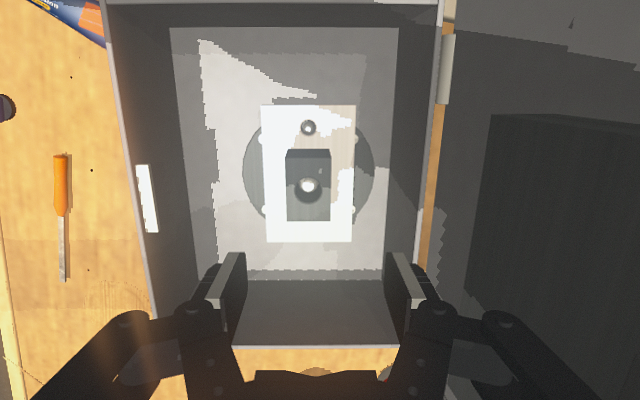

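Run:
```python
from h import *
C=np.load("pics/w14C.npy"); Z=C[...,2]
q=np.zeros(Z.shape,bool);q[60:330,220:420]=1
h=q&(Z>71)&(Z<80);P=C[h];A=np.c_[P[:,:2]-P[:,:2].mean(0),np.ones(len(P))];f=np.linalg.lstsq(A,P[:,2],rcond=None)[0];print("hub",cv2.minAreaRect(P[:,:2].astype(np.float32)),"z",f[2],"slope",f[:2])
h=q&(Z>34.5)&(Z<43);P=C[h];
r=cv2.minAreaRect(P[:,:2].astype(np.float32));A=np.c_[P[:,:2]-P[:,:2].mean(0),np.ones(len(P))];f=np.linalg.lstsq(A,P[:,2],rcond=None)[0];print("plate",r,"z",f[2],"slope",f[:2])
h=q&(Z>25)&(Z<33.5);P=C[h];print("ped z",np.median(P[:,2]),h.sum())
```

```text
hub ((602.2835083007812, -140.20211791992188), (137.61766052246094, 214.18817138671875), 9.390015602111816) z 74.35392402402307 slope [ 0.01806679 -0.01024993]
plate ((603.0947875976562, -138.67514038085938), (137.03839111328125, 216.31883239746094), 9.273513793945312) z 37.69565367999717 slope [ 0.00570568 -0.00251488]
ped z 29.530394091177357 3992
```

The plate sits at (308,172) with the pin through its hole at (308,127) and the spindle in the bore at (308,186). I'll raise a little more, let the arm settle, and check flatness from both cameras.

```bash
python3 -m jog '[0,0,-40,0,62, 0,0,-40,0,62, 0,0,-40,0,62, 0,0,-40,0,62, 0,0,-40,0,62, 0,0,-40,0,62]'
python3 - <<'E'
from h import *
snap('wrist','w15'); snap('scene','s15'); snap('top','t15')
C=np.load("pics/w15C.npy"); Z=C[...,2]
x=np.array([np.cos(np.radians(9.5)),np.sin(np.radians(9.5))]);y=np.array([-x[1],x[0]])
d=C[...,:2]-[592.8,-126.2]; a=d@x;b=d@y
for n,sel in(("hub",(abs(a)<14)&(abs(b)<22)&(Z>68)),("plate",(abs(a)<35)&(abs(b)<57)&(Z>33)&(Z<45)&~((abs(a)<22)&(abs(b)<30))),("ped",(np.hypot(a,b)<56)&(abs(a)>41))):
    P=np.c_[a[sel],b[sel],Z[sel]]; f=np.linalg.lstsq(np.c_[P[:,:2],np.ones(len(P))],P[:,2],rcond=None)[0]; print(n,"z",f[2].round(2),"slope",f[:2].round(4),sel.sum())
s=(abs(a)<50)&(abs(b)<70)&(Z>34)&(Z<85);print(cv2.minAreaRect(C[s][:,:2].astype(np.float32)))
im=cv2.imread('pics/s15.png')[60:300,220:440];cv2.imwrite('pics/s15z.png',cv2.resize(im,None,fx=2.5,fy=2.5))
# bystanders: top diff outside the box region
t0=np.load("pics/top0C.npy")[...,2];t1=np.load("pics/t15C.npy")[...,2]
m=(abs(t1-t0)>8)&(t0>5)&(t0<80)&(np.load("pics/top0C.npy")[...,0]<800); n,L,st,ce=cv2.connectedComponentsWithStats(m.astype(np.uint8)); print([st[i].tolist() for i in range(1,n) if st[i,4]>15])
E
```

```text
clock: 16.47
eef_pos: [592.7, -126.2, 383.4]
tool_rot: [-3.139, -0.001, 1.741]
force: [-0.0, -0.5, 0.2]
width: 62.0
clock 16.4667 tcp [ 592.7 -126.2  383.4] [-3.1391e+00 -9.0000e-04  1.7405e+00] F [-0.  -0.5  0.2] w 62.0
clock 16.5167 tcp [ 592.8 -126.2  383.5] [-3.1394e+00 -8.0000e-04  1.7405e+00] F [-0.   0.6 -0.2] w 61.8
clock 16.5667 tcp [ 592.9 -126.2  383.7] [-3.1397e+00 -7.0000e-04  1.7405e+00] F [ 0.2  0.1 -0. ] w 61.8
hub z 187.12 slope [0.1355 5.3288] 4563
plate z 37.56 slope [0.0002 0.0007] 5506
ped z 233.02 slope [0.041  1.3136] 12374
((593.0420532226562, -126.60149383544922), (76.34449768066406, 120.86499786376953), 9.617351531982422)
[[376, 119, 18, 16, 105], [312, 122, 22, 10, 90], [331, 178, 50, 40, 1114], [427, 203, 46, 44, 600], [432, 232, 8, 8, 18], [358, 261, 21, 5, 68], [392, 264, 14, 3, 18], [341, 277, 9, 28, 211], [314, 350, 26, 50, 917]]
```

View pics/s15z.png

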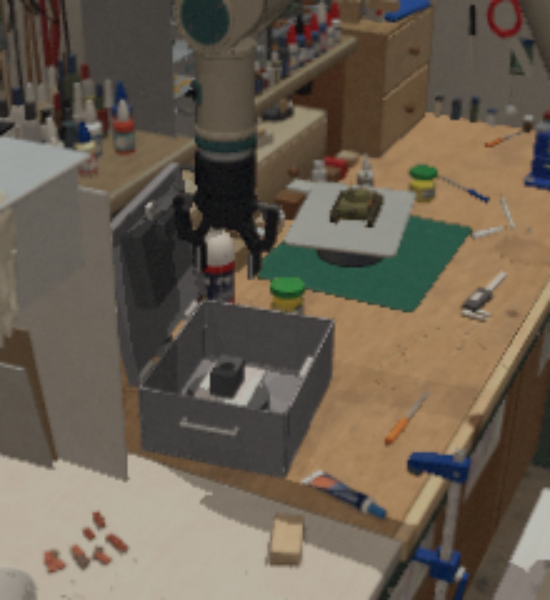

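View pics/t15.png

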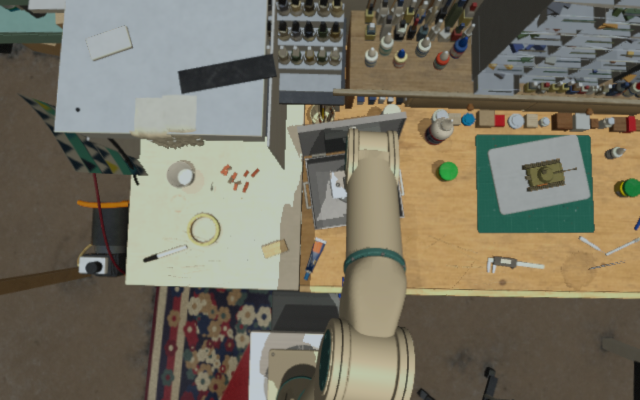

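Run:
```python
from h import *
from cell import finish_job
C=np.load("pics/t15C.npy"); print("lid edge z", np.percentile(C[112:135,300:345,2],[90,97]).round(0))
print(finish_job())
```

```text
lid edge z [307. 309.]
the job is handed in; nothing more can be done
None
```

The box is open, and the index plate is seated on the spindle and locating pin and released. I handed the job in at about 16.6 s. I pulled the paddle up to trip the latch, raised the lid to about 1 rad and let go. The springs then carried it fully open.

**Final checks:**
- **Lid:** its edge stands at 307–309 mm, against 310 mm expected.
- **Plate height and tilt:** its top is at 37.6 mm with the bench reading about -0.5 mm, so effectively 38 mm as it should be. The tilt is under 0.001.
- **Plate position:** its centre is within 0.5 mm of the measured spindle axis, and it is turned 9.6° against the box's 9.5°. The pin and spindle are visible through their holes.
- **Other things:** the jar, tape roll and sanding block look unmoved in the top view. The arm hid part of the bench there, including a screwdriver, but the scene view shows that in place.
- **Gripper:** it is clear of everything, with the force at about 0 N.

**Checks that gave no result:** in the last depth check, the tilt fits on the hub top and the pedestal picked up other surfaces and gave nonsense. I relied on the plate-surface fit, which was clean.

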